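# Set a high-chair leg to its length mark and slide the cam lever closed

### The job

Move the purple drinking cup out of the leg's way and stand it upright on the round blue mat. Then, with the red cam lever still open, take the bare outer end of the steel grip bar and pull the high-chair leg out until its orange pointer is over the green length mark; keep the leg there while you slide the red lever along the bar all the way in towards the leg, and finish still holding the grip bar, with the leg on its mark, because a spring would draw it back in. Leave the other things on the table where they are.

Things in the scene. Friction and masses are not known exactly. Their poses are not given: they have to be found in the camera images.
- frame: Fixed level holder with the high-chair leg in it: plywood base, white outer tube 34 mm thick, 240 mm long, axis 45 mm up, grey saddles 66 mm high. Origin on the table under the tube's mouth; the leg slides out to +y, the tube lies to -y, the grip bar points to -x over bare table, a white scale strip (x 35 to 85, y -10 to 190 mm, 26 mm high) lies at +x. Yaw varies.
- leg (a joint): How far the leg is pulled out of the outer tube, in m along the frame's +y: 0 = fully in (as found), 0.12 = stop. A return spring draws it in with 1.6 N at 0, rising 2 N per 100 mm; let go, it slides back in.
- grip (a point): Steel grip bar (leg_c0), 16 x 16 mm square, axis 45 mm above the table, axes as the frame's, part of the leg (at frame x -120, y 50 mm when leg = 0). Origin on its axis at the place to grip, fingers closing along frame y. Bare bar from x -36 mm (black rubber end cap to -50 mm, 22 mm thick) to x +38 mm (outer face of the open lever). The leg is at x +120 mm.
- pointer (a point): Tip of the orange pointer, a rigid part of the grip bar (grip frame x +178 mm, 45 mm above the table), reaching over the scale strip.
- mark: Green length mark: a band 12 mm wide (along frame y) across the white scale strip, with a green clip at its +x edge. Origin at the band's centre, 26 mm above the table; axes as the frame's. The pointer is on the mark when its tip is over the band, within 6 mm of the origin along y. Its place varies (leg joint 0.075 to 0.105).
- lever (a joint): Red sliding cam lever on the grip bar, m along the frame's +x, towards the leg: about 0 = open (as found, up to 0.004), 0.034 = closed, at its stop. It stays where it is left; sliding it takes about 2 N. Fingers round the bar can push it along by its outer face.
- lever_face (a point): Centre of the red lever's outer (-x) face, the face to push in the frame's +x, on the bar's axis, 45 mm above the table. The lever is a block 30 mm along the bar, 46 mm across it and 34 mm high (z 28 to 62 mm), with a thumb blade on top up to 82 mm above the table.
- cup: Closed purple drinking cup with a lime lid and a spout: round, 54 mm across (lid 56 mm) up to 68 mm high, lid to 82 mm, spout to 94 mm, 0.15 kg or so. Origin at the centre of its underside, z up. Stands on the table in the path of the grip bar.
- mat: Round dark-blue mat with a teal middle, 140 mm across, 4 mm thick, fixed; origin at the centre of its underside, on the table.
- bowl: Bystander: navy bowl with two lime ears, 116 mm across (140 mm over the ears), 51 mm high; origin under its centre.
- spoon: Bystander: purple spoon 150 mm long, lying on the table.
- banana: Bystander: yellow banana about 200 mm long, 34 mm thick, lying on the table.
- jar: Bystander: food jar with an orange cap, 60 mm across, 70 mm high.
- beaker: Bystander: yellow stacking beaker, 68 mm across, 60 mm high.
- teether: Bystander: flat red teething ring, 76 mm across, 12 mm thick.
- sponge_box: Bystander: teal snack box, 90 x 60 x 45 mm.
Mind the look-alikes: they are no part of the job. What is shaped like the cup but pink is not meant.

How it is judged (in metres and radians):
On the way, in this order (a step that is already met when the one before it is completed fails the run):
1. the cup stands upright on the mat, let go, with the leg not pulled out yet (horizontal distance between cup and mat below 0.047 m and height (world z) of cup between 0.001 and 0.009 m and angle between cup's own z axis and vertical below 0.12 rad and contact force between the fingers and cup below 0.1 N and value of joint leg below 0.03 m), for 0.2 s.
2. the leg is pulled out by its grip bar, pointer on the mark, lever still open (y of pointer in the frame of mark between -0.006 and 0.006 m and value of joint lever below 0.01 m and contact force between the fingers and leg_c0 above 1.5 N), for 0.2 s.
3. the lever is slid closed with the leg still held on the mark (y of pointer in the frame of mark between -0.006 and 0.006 m and value of joint lever above 0.03 m and contact force between the fingers and leg_c0 above 1.5 N), for 0.2 s.
At the end, for the whole second after the job is handed in: The cup stands upright on the mat, let go (centre within 47 mm of the mat's centre); the lever is closed (at least 30 of its 34 mm); the fingers are on the grip bar (more than 1.5 N) and hold the leg still with the pointer over the green band (within 6 mm of its centre line) (all of step 3 and horizontal distance between cup and mat below 0.047 m and height (world z) of cup between 0.001 and 0.009 m and angle between cup's own z axis and vertical below 0.12 rad and contact force between the fingers and cup below 0.1 N and velocity of joint leg between -0.01 and 0.01 m/s and linear speed of cup below 0.01 m/s); the arm keeps its last pose, push and grip.
It fails at once if the lever is slid in while the leg is more than 12 mm off its mark (value of joint lever above 0.014 m and not (y of pointer in the frame of mark between -0.012 and 0.012 m)).
It fails at once if the cup is tipped over (angle between cup's own z axis and vertical above 0.6 rad).
It fails at once if another thing on the table is moved more than 30 mm (distance of any of bowl, spoon, banana, jar, beaker, teether, sponge_box from where it was at the start of the episode above 0.03 m).
It also fails if it takes over 67 s, if anything falls off the work surface, if the arm or the gripper's body presses on something with over 40 N, if the wrist force passes 120 N, or if a joint passes its speed limit or range.

### The arm

A 7-joint arm with a two-finger parallel gripper is mounted at the origin on the work surface. World frame = base frame: x ahead of the robot, y to its left, z up, the work surface at z = 0. Lengths are in m, angles in degrees, forces in N, time in s.
With the tool pointing down it reaches from about 0.425 to 0.825 m from the base axis. Payload 3.6 kg.
Tool frame: the origin (TCP) lies midway between the tips of the shut fingers; the grasp point (between the pads) lies 19 mm behind it; x points along the fingers, y is the direction in which the jaws open and shut, and the axes are right-handed (so a half turn about x gives the same grasp; the last joint's range is limited). The gripper opens to 85 mm and grips with 20 to 120 N. Pads are 22 mm wide; open, the fingers measure 114 mm over their backs; the gripper's body (76 mm by 85 mm) begins 54 mm behind the grasp point. The pads swing forward as they close: fully open they stand 13 mm farther back than shut.
Start: joints at [73.425, 35.231, -0.722, 81.555, 0.464, 63.22, -2.315], TCP at [0.169, -0.628, 0.231] pointing down, gripper open.
Joint ranges: [-178.69, 178.69], [-17.37, 117.87], [-77.05, 75.6], [15.02, 138.74], [-78.02, 258.01], [0.78, 113.62], [-162.83, 162.83]. Speed limits (degrees/s): [159.86, 159.86, 180, 180, 180, 180, 180].

### API

Orientations are given as a 3x3 rotation matrix whose columns are the frame's x, y, z axes.
In Python, from bench import env gives the robot as it stands.
- The arm moves only by the tool carry_out, never from a script. Its argument "series" is a list of rows, each a list of 6 numbers: the shift along the tool's x, y, z in cm, then the turn, a rotation vector about the tool's x, y, z in rad. A call has 1 to 20 rows; each row is the pose to reach, as a shift and turn from the pose commanded when the call began, along the tool's axes at that moment; what a row does not reach only later rows make up. A row lasts 1/10 s, in which the tool goes at most 50 mm and 8.59 degrees, less where a joint would pass 70% of its speed; a pose out of reach is approached as far as the arm can. A call with a gripper value outside its range is refused whole. "grip" is the gripper's target within -1 to 1 (shut at 1, half-way at 0, fully open at -1), set as the call begins (left out, the last holds). The fingers move at their own pace and stop on an object; the grip force is fixed at half the most. Time passes only in rows, so rows that repeat a pose let the fingers close. It gives the time, the measured TCP pose, the force and the opening at its end, in the units of the state.
- env.state(): the state, without advancing time (a new reading comes with each control period).
- env.grab_frame(name): name is "scene" or "side" or "wrist"; returns (picture, depth): 384x512x3 uint8, red, green, blue; 384x512 float32, m along the optical axis (not along the pixel's ray), 0 where there is no reading.
- env.calibration(name): a dict with "fx", "fy", "cx", "cy" (pixels), "rvec" (rotation vector, rad) and "tvec" (3), from world to camera coordinates, as OpenCV has them; the wrist camera has in their place "hand_eye" (4x4, takes a point from camera to tool coordinates, whose origin is the TCP and whose axes are the tool frame's). Camera axes: x right, y down, z forward; pixel columns grow to the right and rows downward; lengths in m; the calibration is good to about 2 mm. The wrist camera is an equidistant fisheye: a pixel r from the principal point sees the ray r / f radians off the axis. A picture is of the moment at which its call begins: read the wrist's pose just before it. calibration takes no time and is no camera call.
- env.finish_job(): hands the job in, once; it reports no verdict.
The state is a dict: "t": time; "qpos": joint angles; "dq": joint speeds; "effort": joint torques, N m; "tool_pos": TCP position; "ee_rot": TCP orientation; "contact_force": force on the tool from outside, world axes, zero at the start; "moment": the same for the moment, N m; "opening": opening from 0.0 (shut) to 1.0 (fully open).
Only numpy, scipy, OpenCV 4.12 (cv2) and the standard library are available. Lean on these libraries where they do the work, as an engineer would, in place of code of your own. Each camera call takes 0.05 s, during which the arm holds its last target. There are 200 camera calls.

## Working session

There is one attempt and no reset: what is moved stays moved. The work goes in short steps, Python scripts to look and compute and a tool call to move; the robot and the scene stay as the last step left them, time stands still between calls to the robot, and variables do not carry over. Pictures are saved under pics/ and viewed, about 8 in all and at most 12, crops included, and the job is handed in when it is done.

Besides the shell and the picture viewer there is one more tool, called after "Call:" in YAML: its name, and indented under it one key for each argument. carry_out: Moves the arm, as the interface text tells. Its arguments: {"type":"object","properties":{"series":{"type":"array"},"grip":{"type":"number"}},"required":["series"]}

```bash
mkdir -p pics; cat > h.py <<'E'
import numpy as np, cv2
from bench import env
def grab(n,save=None):
    im,d=env.grab_frame(n)
    if save: cv2.imwrite('pics/'+save,cv2.cvtColor(im,cv2.COLOR_RGB2BGR))
    return im,d
def cam(n):
    c=env.calibration(n); R=cv2.Rodrigues(np.array(c['rvec'],float))[0]; return c,R,np.array(c['tvec'],float).ravel()
def cloud(n,d):
    c,R,t=cam(n); v,u=np.mgrid[:384,:512]
    P=np.stack([(u-c['cx'])/c['fx']*d,(v-c['cy'])/c['fy']*d,d],-1)
    return (P-t)@R
def ray(n,u,v,z):
    c,R,t=cam(n); o=-R.T@t; r=R.T@np.array([(u-c['cx'])/c['fx'],(v-c['cy'])/c['fy'],1]); return o+r*(z-o[2])/r[2]
E
python3 - <<'E'
from h import *
for n in('scene','side'):
    im,d=grab(n,n+'0.png'); np.savez(n+'0.npz',im=im,d=d)
    c,R,t=cam(n); print(n,-R.T@t,c['fx'],(d>0).mean())
s=env.state(); print(s['t'],s['tool_pos'],s['ee_rot'],s['opening'])
a=[cv2.imread(f'pics/{n}0.png') for n in('scene','side')]
E
```

```text
scene [1.05326986 0.2840125  0.945822  ] 352.4268851044434 0.9959259033203125
side [ 0.49186781 -0.87474216  0.85517114] 377.0409321895706 0.9959869384765625
0.1 [ 0.1686898  -0.62701893  0.23025238] [[-6.38894150e-04  2.59861192e-01 -9.65645770e-01]
 [ 2.21761888e-03 -9.65643224e-01 -2.59861975e-01]
 [-9.99997337e-01 -2.30745859e-03  4.06707196e-05]] 0.9969918962774122
```

View pics/scene0.png

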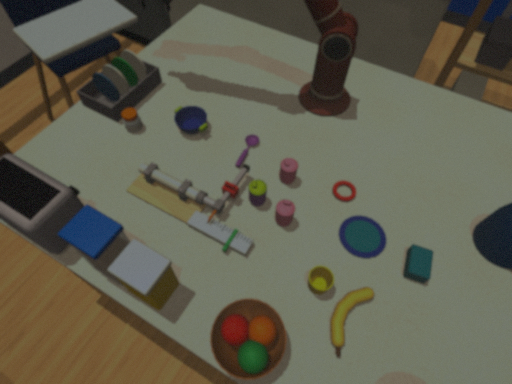

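View pics/side0.png

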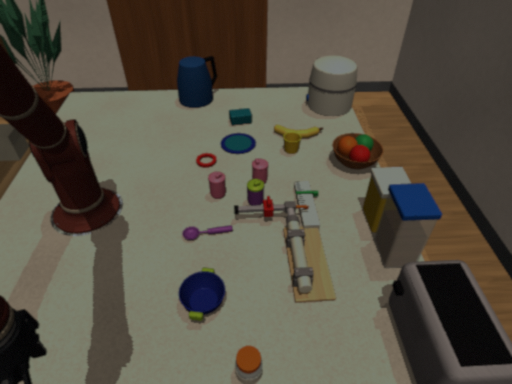

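The scene view shows the purple cup with its lime lid at (258,192) and pink look-alikes at (289,170) and (285,212). The mat is at (362,236), the red lever at (232,188) and the green mark at (230,240). The side view shows the same things, with the cup at (256,192), lever (268,207), grip bar end (237,211) and mat (238,143).

```bash
cat > m.py <<'E'
from h import *
roi={'scene':dict(cuplid=(245,175,272,200,(28,45)),cupbody=(245,185,272,208,(125,160)),mat=(335,212,390,262,(80,130)),green=(215,225,245,255,(45,85)),lever=(220,178,245,198,None),orange=(205,207,222,225,(3,18)),tube=(140,160,228,210,'w'),strip=(185,210,256,256,'w'),pinkA=(276,155,302,185,(150,178)),pinkB=(272,198,298,226,(150,178))),
'side':dict(cuplid=(244,178,268,194,(28,45)),cupbody=(244,184,268,207,(125,160)),mat=(218,130,260,156,(80,130)),green=(290,185,322,200,(45,85)),lever=(258,195,280,218,None),orange=(297,202,312,212,(3,18)),tube=(284,203,314,292,'w'),strip=(292,180,320,230,'w'),pinkA=(206,168,230,200,(150,178)),pinkB=(250,156,270,184,(150,178)))}
for n in roi:
    f=np.load(n+'0.npz'); X=cloud(n,f['d']); hsv=cv2.cvtColor(f['im'],cv2.COLOR_RGB2HSV)
    for k,(a,b,c,e,h) in roi[n].items():
        H=hsv[b:e,a:c].astype(int); P=X[b:e,a:c]
        if h is None: m=((H[...,0]<8)|(H[...,0]>172))&(H[...,1]>120)
        elif h=='w': m=(H[...,1]<60)&(P[...,2]>(.05 if k=='tube' else .02))&(P[...,2]<(.07 if k=='tube' else .032))
        else: m=(H[...,0]>=h[0])&(H[...,0]<=h[1])&(H[...,1]>80)
        Q=P[m]
        if len(Q)<4: print(n,k,len(Q)); continue
        v=np.argwhere(m)[:,::-1].mean(0)+(a,b)
        l=np.linalg.eigh(np.cov(Q[:,:2].T))[1][:,1]
        print(n,k,len(Q),'px',v.round(1),'mean',Q.mean(0).round(4),'mid',((np.percentile(Q,2,0)+np.percentile(Q,98,0))/2).round(3),'z',np.percentile(Q[:,2],[2,98]).round(3),'ang',np.degrees(np.arctan2(l[1],l[0])).round(1))
E
python3 m.py
python3 - <<'E'
import cv2
a=cv2.imread('pics/scene0.png')[130:260,130:300]; b=cv2.imread('pics/side0.png')[150:300,170:340]
a=cv2.resize(a,None,fx=2.3,fy=2.3*150/130*1.0); b=cv2.resize(b,None,fx=2.3,fy=2.3)
cv2.imwrite('pics/c1.png',cv2.hconcat([cv2.resize(a,(391,345)),cv2.resize(b,(391,345))]))
E
```

```text
scene cuplid 251 px [257.2 187.2] mean [0.5403 0.0113 0.0782] mid [ 0.527 -0.003  0.047] z [0.001 0.094] ang -140.5
scene cupbody 2
scene mat 1430 px [362.1 236.5] mean [0.4884 0.3415 0.0041] mid [0.487 0.341 0.004] z [0.001 0.008] ang 140.0
scene green 84 px [229.3 240.3] mean [0.7134 0.0216 0.0393] mid [0.708 0.018 0.029] z [0.024 0.033] ang -147.2
scene lever 139 px [230.4 188.3] mean [ 0.578  -0.0594  0.0658] mid [ 0.574 -0.063  0.066] z [0.047 0.084] ang 100.8
scene orange 46 px [212.3 213.7] mean [ 0.6673 -0.0667  0.0412] mid [ 0.666 -0.075  0.025] z [-0.002  0.051] ang -153.6
scene tube 951 px [181.9 185.9] mean [ 0.6423 -0.194   0.0597] mid [ 0.633 -0.2    0.059] z [0.051 0.068] ang 92.9
scene strip 1003 px [219.5 231.7] mean [ 0.6998 -0.0222  0.0257] mid [ 0.699 -0.022  0.025] z [0.022 0.029] ang 91.3
scene pinkA 202 px [288.5 167.3] mean [0.4255 0.0567 0.0762] mid [0.42  0.055 0.06 ] z [0.025 0.094] ang 177.1
scene pinkB 248 px [284.7 209.7] mean [0.5725 0.1192 0.088 ] mid [0.565 0.116 0.065] z [0.036 0.095] ang -161.0
side cuplid 188 px [255. 185.] mean [ 0.536  -0.0024  0
[... 367 characters left out ...]
0.017 0.032] ang 176.5
side lever 171 px [267.8 207.2] mean [ 0.5703 -0.0817  0.0646] mid [ 0.571 -0.07   0.059] z [0.033 0.084] ang 84.7
side orange 40 px [301.8 206.2] mean [ 0.6769 -0.0606  0.0426] mid [ 0.677 -0.042  0.027] z [0.001 0.053] ang 95.3
side tube 1014 px [297.8 247.4] mean [ 0.6394 -0.2298  0.0612] mid [ 0.64  -0.211  0.06 ] z [0.052 0.069] ang 91.0
side strip 639 px [307.1 204.6] mean [ 0.698  -0.036   0.0268] mid [ 0.698 -0.026  0.026] z [0.022 0.03 ] ang 90.8
side pinkA 333 px [216.9 184.3] mean [0.4169 0.0244 0.0684] mid [0.416 0.044 0.053] z [0.012 0.094] ang 94.8
side pinkB 251 px [259.7 168.6] mean [0.5566 0.0943 0.07  ] mid [0.556 0.105 0.062] z [0.028 0.095] ang 86.2
```

View pics/c1.png

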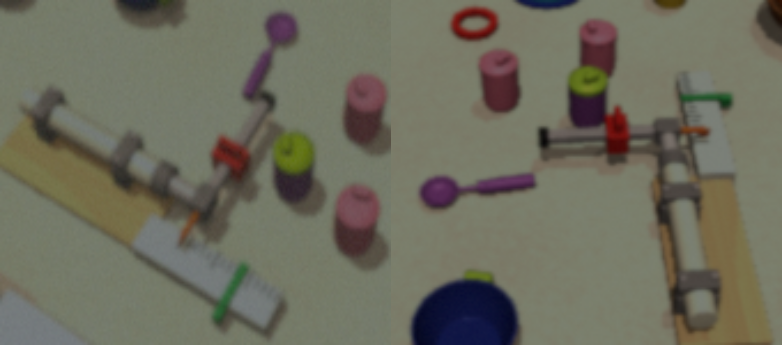

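The crop shows the bar running along about -x, with the black cap at its outer end and the lever open. The cup stands just on the +y side of the bar. The spoon lies on the bar's -y side, off the path. Next I compute the hover move.

```bash
cat >> h.py <<'E'
from scipy.spatial.transform import Rotation as Ro
def go(p,yaw):
    "world TCP target p, tool y at yaw deg, tool x down -> row (cm, rad)"
    s=env.state(); R0=np.array(s['ee_rot']); a=np.radians(yaw)
    x=np.array([0,0,-1.]); y=np.array([np.cos(a),np.sin(a),0]); R=np.stack([x,y,np.cross(x,y)],1)
    d=R0.T@(np.array(p)-s['tool_pos'])*100; r=Ro.from_matrix(R0.T@R).as_rotvec()
    print('row',np.r_[d.round(2),r.round(3)].tolist(),'t',round(s['t'],2),'pos',np.round(s['tool_pos'],4),'rows>=',int(max(np.linalg.norm(d)/5,np.degrees(np.linalg.norm(r))/8.59))+1,'F',np.round(s['contact_force'],1),'open',round(s['opening'],3))
E
python3 - <<'E'
from h import *
print(ray('scene',257.2,187.2,.082),ray('side',255,185,.082),ray('scene',362.1,236.5,.004),ray('side',237.7,143.1,.004))
go([.532,.003,.23],0)
E
```

```text
[0.54265031 0.01257023 0.082     ] [5.36228065e-01 1.00054862e-05 8.20000000e-02] [0.48899357 0.34173192 0.004     ] [0.48572484 0.33785439 0.004     ]
row [0.14, -51.4, -51.45, -1.308, -0.001, 0.002] t 0.1 pos [ 0.1687 -0.627   0.2303] rows>= 15 F [-0.6 -0.2 -0.3] open 0.997
```

Call:
carry_out:
  series:
    - [0,-51.6,-52,-1.308,0,0.002]
    - [0,-51.6,-52,-1.308,0,0.002]
    - [0,-51.6,-52,-1.308,0,0.002]
    - [0,-51.6,-52,-1.308,0,0.002]
    - [0,-51.6,-52,-1.308,0,0.002]
    - [0,-51.6,-52,-1.308,0,0.002]
    - [0,-51.6,-52,-1.308,0,0.002]
    - [0,-51.6,-52,-1.308,0,0.002]
    - [0,-51.6,-52,-1.308,0,0.002]
    - [0,-51.6,-52,-1.308,0,0.002]
    - [0,-51.6,-52,-1.308,0,0.002]
    - [0,-51.6,-52,-1.308,0,0.002]
    - [0,-51.6,-52,-1.308,0,0.002]
    - [0,-51.6,-52,-1.308,0,0.002]
    - [0,-51.6,-52,-1.308,0,0.002]
    - [0,-51.6,-52,-1.308,0,0.002]
    - [0,-51.6,-52,-1.308,0,0.002]
    - [0,-51.6,-52,-1.308,0,0.002]
    - [0,-51.6,-52,-1.308,0,0.002]
    - [0,-51.6,-52,-1.308,0,0.002]
  grip: -1

```text
t: 2.1
tool_pos: [0.5366, 0.0042, 0.2314]
ee_rot: [[0.001, 1.0, -0.002], [-0.002, -0.002, -1.0], [-1.0, 0.001, 0.002]]
contact_force: [-0.3, 0.1, 0.0]
opening: 1.001
```

```bash
cat >> h.py <<'E'
def wuv(P,s):
    "world point -> wrist pixel"
    c=env.calibration('wrist'); H=np.array(c['hand_eye']); pt=np.array(s['ee_rot']).T@(np.array(P)-s['tool_pos']); q=H[:3,:3].T@(pt-H[:3,3])
    th=np.arctan2(np.hypot(q[0],q[1]),q[2]); ph=np.arctan2(q[1],q[0]); return np.array([c['cx']+c['fx']*th*np.cos(ph),c['cy']+c['fy']*th*np.sin(ph)])
def wray(u,v,z,s):
    "wrist pixel -> world at height z"
    c=env.calibration('wrist'); H=np.array(c['hand_eye']); a=(u-c['cx'])/c['fx']; b=(v-c['cy'])/c['fy']; th=np.hypot(a,b)
    q=np.array([np.sin(th)*a/th,np.sin(th)*b/th,np.cos(th)]); R=np.array(s['ee_rot']); o=R@H[:3,3]+s['tool_pos']; r=R@H[:3,:3]@q
    return o+r*(z-o[2])/r[2]
E
python3 - <<'E'
from h import *
s=env.state(); im,d=grab('wrist','w1.png'); np.savez('w1.npz',im=im,d=d)
print(s['t'],np.round(s['tool_pos'],4),np.round(s['ee_rot'],3).tolist(),env.calibration('wrist'))
print(wuv([.538,.006,.082],s))
E
```

```text
2.1 [0.5366 0.0042 0.2314] [[0.001, 1.0, -0.002], [-0.002, -0.002, -1.0], [-1.0, 0.001, 0.002]] {'fx': 297.3186396354542, 'fy': 297.3186396354542, 'cx': 256.9697063458204, 'cy': 184.09710995200695, 'hand_eye': array([[-3.58997666e-04, -3.22178488e-01,  9.46678875e-01,
        -1.42922771e-01],
       [ 9.99999852e-01,  2.72302450e-04,  4.71889271e-04,
        -8.43192482e-04],
       [-4.09815549e-04,  9.46678904e-01,  3.22178342e-01,
        -8.29912975e-02],
       [ 0.00000000e+00,  0.00000000e+00,  0.00000000e+00,
         1.00000000e+00]])}
[258.87389055 166.90995767]
```

View pics/w1.png

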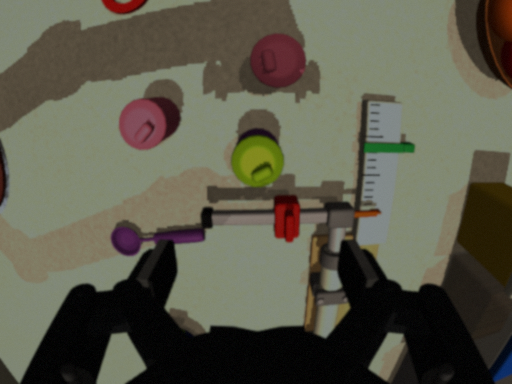

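The wrist view shows the lid at (258,161), the bar from (208,217) to the joint at (340,213), the lever at (287,217) and the pointer tip at (380,213). The green band is at (388,147) and the spoon handle ends at (205,236).

```bash
cat > w.py <<'E'
from h import *
import sys
f=np.load(sys.argv[1]); s=dict(tool_pos=np.array(eval(sys.argv[2])),ee_rot=np.array(eval(sys.argv[3])))
h=cv2.cvtColor(f['im'],cv2.COLOR_RGB2HSV).astype(int); H,S,V=h[...,0],h[...,1],h[...,2]
def cc(m,box):
    a,b,c,e=box; k=np.zeros_like(m); k[b:e,a:c]=m[b:e,a:c]; v,u=np.nonzero(k); return u,v
for nm,m,box,z in eval(sys.argv[4]):
    u,v=cc(eval(m),box); q=np.array([wray(a,b,z,s)[:2] for a,b in zip(u,v)])
    print(nm,len(u),'px',u.mean().round(1),v.mean().round(1),'mean',q.mean(0).round(4),'lo',np.percentile(q,2,0).round(4),'hi',np.percentile(q,98,0).round(4))
E
python3 w.py w1.npz "[.5366,.0042,.2314]" "[[.001,1,-.002],[-.002,-.002,-1],[-1,.001,.002]]" "[('lid','(H>25)&(H<48)&(S>120)',(225,130,290,195),.08),('lever','((H<8)|(H>172))&(S>120)&(V>50)',(268,190,305,250),.062),('pointer','(H>4)&(H<18)&(S>150)',(350,205,385,222),.045),('green','(H>50)&(H<80)&(S>120)',(360,138,420,158),.026),('spoon','(H>125)&(H<165)&(S>60)',(150,225,215,250),.005),('cap','V<45',(200,205,214,230),.045)]"
python3 - <<'E'
from h import *
s=dict(tool_pos=np.array([.5366,.0042,.2314]),ee_rot=np.array([[.001,1,-.002],[-.002,-.002,-1],[-1,.001,.002]]))
for u,v,z in[(215,217,.053),(270,217,.053),(310,214,.053),(258,161,.082),(380,213,.045)]: print(u,v,wray(u,v,z,s).round(4))
E
```

```text
lid 2178 px 257.1 160.7 mean [0.5362 0.0119] lo [ 0.5123 -0.0132] hi [0.5604 0.0365]
215 217 [ 0.4856 -0.0642  0.053 ]
270 217 [ 0.5515 -0.0641  0.053 ]
310 214 [ 0.5996 -0.0606  0.053 ]
258 161 [0.5371 0.0121 0.082 ]
380 213 [ 0.695  -0.0651  0.045 ]Traceback (most recent call last):
  File "w.py", line 8, in <module>
    u,v=cc(eval(m),box); q=np.array([wray(a,b,z,s)[:2] for a,b in zip(u,v)])
                                     ~~~~^^^^^^^^^
  File "h.py", line 28, in wray
    c=env.calibration('wrist'); H=np.array(c['hand_eye']); a=(u-c['cx'])/c['fx']; b=(v-c['cy'])/c['fy']; th=np.hypot(a,b)
ValueError: time passes only in moves, steps and waits
```

Call:
carry_out:
  series:
    - [0,0,-0.7,0,0,0]
    - [5,0,-0.7,0,0,0]
    - [9,0,-0.7,0,0,0]
    - [12,0,-0.7,0,0,0]
    - [15,0,-0.7,0,0,0]
    - [17,0,-0.7,0,0,0]
    - [19,0,-0.7,0,0,0]
    - [20,0,-0.7,0,0,0]
    - [20.1,0,-0.7,0,0,0]
    - [20.1,0,-0.7,0,0,0]

```text
t: 3.15
tool_pos: [0.5377, 0.0128, 0.0308]
ee_rot: [[0.002, 1.0, 0.0], [-0.001, 0.0, -1.0], [-1.0, 0.002, 0.001]]
contact_force: [-0.2, 0.4, 0.3]
opening: 1.005
```

Call:
carry_out:
  series:
    - [0,0,0,0,0,0]
    - [0,0,0,0,0,0]
    - [0,0,0,0,0,0]
    - [0,0,0,0,0,0]
    - [0,0,0,0,0,0]
    - [0,0,0,0,0,0]
    - [0,0,0,0,0,0]
    - [0,0,0,0,0,0]
    - [0,0,0,0,0,0]
    - [0,0,0,0,0,0]
  grip: 1

```text
t: 4.15
tool_pos: [0.5376, 0.0126, 0.0316]
ee_rot: [[0.003, 1.0, -0.0], [-0.001, -0.0, -1.0], [-1.0, 0.003, 0.001]]
contact_force: [-1.1, -0.3, 5.8]
opening: 0.626
```

Call:
carry_out:
  series:
    - [-1,0,0,0,0,0]
    - [-4,0,0,0,0,0]
    - [-8,0,0,0,0,0]
    - [-12,0,0,0,0,0]
    - [-13,0,0,0,0,0]
    - [-13,0,0,0,0,0]

```text
t: 4.75
tool_pos: [0.5379, 0.0126, 0.1622]
ee_rot: [[0.006, 1.0, -0.0], [-0.001, -0.0, -1.0], [-1.0, 0.006, 0.001]]
contact_force: [0.8, 0.2, -1.4]
opening: 0.628
```

```bash
python3 - <<'E'
s=open('h.py').read().replace("from bench import env\n","from bench import env\nWC=env.calibration('wrist')\n").replace("c=env.calibration('wrist'); H=","c=WC; H=")
open('h.py','w').write(s)
E
python3 w.py w1.npz "[.5366,.0042,.2314]" "[[.001,1,-.002],[-.002,-.002,-1],[-1,.001,.002]]" "[('lever','((H<8)|(H>172))&(S>120)&(V>50)',(268,190,305,250),.062),('pointer','(H>4)&(H<18)&(S>150)',(350,205,385,222),.045),('green','(H>50)&(H<80)&(S>120)',(360,138,392,158),.026),('spoon','(H>125)&(H<165)&(S>60)',(150,225,215,250),.005),('cap','V<45',(200,205,214,230),.045)]"
python3 -c "
from h import *
go([.487,.340,.165],0)"
```

```text
lever 904 px 286.8 219.9 mean [ 0.5708 -0.064 ] lo [ 0.5567 -0.0894] hi [ 0.5848 -0.0411]
pointer 142 px 365.5 213.0 mean [ 0.6744 -0.0646] lo [ 0.6596 -0.0697] hi [ 0.6917 -0.0604]
green 244 px 376.8 147.2 mean [0.6874 0.017 ] lo [0.669  0.0119] hi [0.7074 0.0223]
spoon 587 px 179.4 236.2 mean [ 0.4234 -0.1185] lo [ 0.3822 -0.1299] hi [ 0.458  -0.1071]
cap 214 px 206.3 218.0 mean [ 0.4733 -0.0696] lo [ 0.4657 -0.0835] hi [ 0.4811 -0.0559]
row [-0.34, -5.1, -32.74, -0.0, 0.001, -0.006] t 4.75 pos [0.5379 0.0126 0.1622] rows>= 7 F [ 0.8  0.2 -1.4] open 0.628
```

Call:
carry_out:
  series:
    - [0,-1,-4,0,0,-0.006]
    - [0,-2,-9,0,0,-0.006]
    - [0,-3,-14,0,0,-0.006]
    - [0,-4,-19,0,0,-0.006]
    - [0,-4.5,-24,0,0,-0.006]
    - [0,-5,-29,0,0,-0.006]
    - [0,-5.1,-32,0,0,-0.006]
    - [0,-5.1,-32.8,0,0,-0.006]
    - [0,-5.1,-32.8,0,0,-0.006]
    - [4,-5.1,-32.8,0,0,-0.006]
    - [8,-5.1,-32.8,0,0,-0.006]
    - [10,-5.1,-32.8,0,0,-0.006]
    - [11.5,-5.1,-32.8,0,0,-0.006]
    - [12.2,-5.1,-32.8,0,0,-0.006]
    - [12.5,-5.1,-32.8,0,0,-0.006]
    - [12.5,-5.1,-32.8,0,0,-0.006]

```text
t: 6.35
tool_pos: [0.487, 0.3396, 0.036]
ee_rot: [[-0.003, 1.0, -0.001], [-0.002, -0.001, -1.0], [-1.0, -0.003, 0.002]]
contact_force: [0.2, -0.3, -1.3]
opening: 0.626
```

```bash
python3 - <<'E'
from h import *
go([.487,.34,.036],0); print(env.state()['contact_force'])
E
```

```text
row [-0.0, -0.0, -0.04, -0.001, 0.002, 0.003] t 6.35 pos [0.487  0.3396 0.036 ] rows>= 1 F [ 0.2 -0.3 -1.3] open 0.626
[ 0.19026631 -0.29014427 -1.27602892]
```

Call:
carry_out:
  series:
    - [0.1,0,0,0,0,0]
    - [0.1,0,0,0,0,0]

```text
t: 6.55
tool_pos: [0.4872, 0.3403, 0.0358]
ee_rot: [[-0.002, 1.0, -0.001], [-0.001, -0.001, -1.0], [-1.0, -0.002, 0.001]]
contact_force: [-1.4, -3.0, 6.3]
opening: 0.625
```

Call:
carry_out:
  series:
    - [0,0,0,0,0,0]
    - [0,0,0,0,0,0]
    - [0,0,0,0,0,0]
    - [0,0,0,0,0,0]
    - [0,0,0,0,0,0]
    - [0,0,0,0,0,0]
    - [0,0,0,0,0,0]
    - [0,0,0,0,0,0]
    - [-1,0,0,0,0,0]
    - [-4,0,0,0,0,0]
    - [-8,0,0,0,0,0]
    - [-12,0,0,0,0,0]
    - [-16,0,0,0,0,0]
    - [-18,0,0,0,0,0]
    - [-18,0,0,0,0,0]
  grip: -1

```text
t: 8.05
tool_pos: [0.4885, 0.3425, 0.2185]
ee_rot: [[0.003, 1.0, 0.0], [0.004, 0.0, -1.0], [-1.0, 0.003, -0.004]]
contact_force: [-1.1, 0.3, -0.6]
opening: 0.998
```

```bash
python3 - <<'E'
from h import *
im,d=grab('scene','s2.png'); im2,d2=grab('side','t2.png')
a=cv2.imread('pics/s2.png')[130:290,200:420]; b=cv2.imread('pics/t2.png')[100:260,180:400]
cv2.imwrite('pics/c2.png',cv2.resize(cv2.vconcat([a,b]),None,fx=1.8,fy=1.8))
go([.517,-.066,.23],90)
go([.517,-.066,.23],-90)
print(env.state()['qpos'])
E
```

```text
row [-1.55, 3.01, 40.64, -1.571, -0.002, 0.004] t 8.15 pos [0.4868 0.3404 0.2141] rows>= 11 F [-0.5  0.4 -0.5] open 0.994
row [-1.55, 3.01, 40.64, 1.571, 0.004, 0.002] t 8.15 pos [0.4868 0.3404 0.2141] rows>= 11 F [-0.5  0.4 -0.5] open 0.994
[-21.56340436  33.1060895  -25.21160455  91.9157077   15.66297635
  58.7483387  -51.41214648]
```

View pics/c2.png

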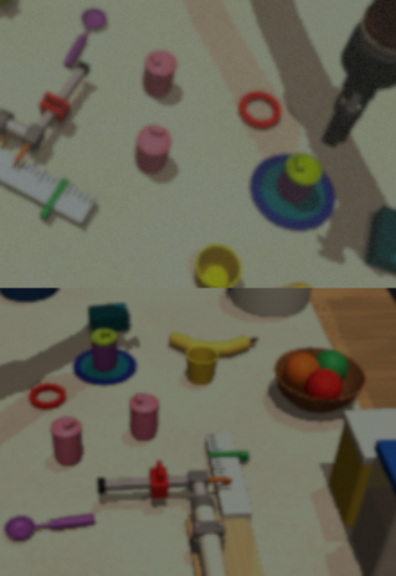

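The cup stands upright on the mat in both views. Next the tool goes above the grip bar with the jaws along frame y.

Call:
carry_out:
  series:
    - [1,3,40.6,-1.588,0,0.004]
    - [1,3,40.6,-1.588,0,0.004]
    - [1,3,40.6,-1.588,0,0.004]
    - [1,3,40.6,-1.588,0,0.004]
    - [1,3,40.6,-1.588,0,0.004]
    - [1,3,40.6,-1.588,0,0.004]
    - [1,3,40.6,-1.588,0,0.004]
    - [1,3,40.6,-1.588,0,0.004]
    - [1,3,40.6,-1.588,0,0.004]
    - [1,3,40.6,-1.588,0,0.004]
    - [1,3,40.6,-1.588,0,0.004]
    - [1,3,40.6,-1.588,0,0.004]
    - [1,3,40.6,-1.588,0,0.004]
    - [1,3,40.6,-1.588,0,0.004]
    - [1,3,40.6,-1.588,0,0.004]
    - [1,3,40.6,-1.588,0,0.004]
    - [1,3,40.6,-1.588,0,0.004]
    - [1,3,40.6,-1.588,0,0.004]

```text
t: 9.95
tool_pos: [0.517, -0.0652, 0.2043]
ee_rot: [[-0.002, -0.017, 1.0], [0.001, 1.0, 0.017], [-1.0, 0.001, -0.002]]
contact_force: [0.3, 0.1, -0.1]
opening: 1.0
```

```bash
python3 - <<'E'
from h import *
s=env.state(); im,d=grab('wrist','w2.png'); np.savez('w2.npz',im=im,d=d)
print(s['t'],np.round(s['tool_pos'],4).tolist(),np.round(s['ee_rot'],4).tolist(),np.round(s['qpos'],0))
for p in([.473,-.066,.045],[.571,-.066,.062],[.695,-.065,.045],[.688,.017,.026]): print(wuv(p,s).round(0))
E
```

```text
9.95 [0.517, -0.0652, 0.2043] [[-0.0018, -0.0172, 0.9998], [0.0013, 0.9999, 0.0172], [-1.0, 0.0014, -0.0018]] [ 37.  34. -51. 104.  30.  58.  65.]
[257. 126.]
[255. 221.]
[255. 299.]
[315. 286.]
```

View pics/w2.png

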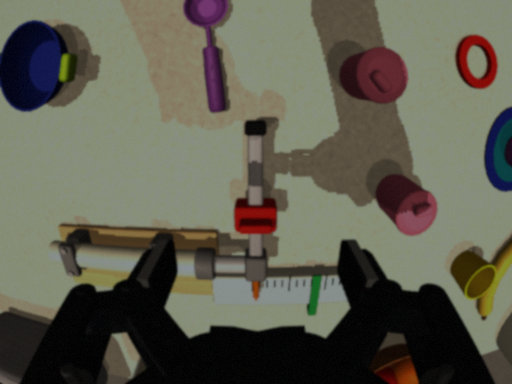

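The wrist view shows the cap at (255,127), lever at (256,215), pointer at (256,290) and green band at (315,290), all matching the predicted pixels. The bar lies midway between the fingers.

```bash
python3 w.py w2.npz "[0.517, -0.0652, 0.2043]" "[[-0.0018, -0.0172, 0.9998], [0.0013, 0.9999, 0.0172], [-1.0, 0.0014, -0.0018]]" "[('lever','((H<8)|(H>172))&(S>120)&(V>50)',(230,190,280,235),.062),('pointer','(H>4)&(H<18)&(S>150)',(245,282,268,305),.045),('green','(H>50)&(H<80)&(S>120)',(305,276,325,300),.026),('cap','V<45',(244,118,268,136),.045),('bar','(S<60)&(V>60)',(244,140,268,195),.053)]"; python3 -c "
from h import *
go([.515,-.066,.045-.022],91)"
```

```text
lever 1053 px 254.9 218.4 mean [ 0.5685 -0.0663] lo [ 0.5528 -0.0874] hi [ 0.5858 -0.0449]
pointer 84 px 255.5 288.6 mean [ 0.6768 -0.064 ] lo [ 0.6657 -0.0673] hi [ 0.691  -0.0608]
green 183 px 315.1 287.2 mean [0.6905 0.018 ] lo [0.6708 0.0127] hi [0.712  0.0232]
cap 292 px 255.5 127.4 mean [ 0.4747 -0.0673] lo [ 0.4671 -0.0772] hi [ 0.4816 -0.0575]
bar 852 px 254.4 166.2 mean [ 0.5139 -0.0676] lo [ 0.4873 -0.0764] hi [ 0.5431 -0.0594]
row [18.13, -0.1, -0.17, -0.0, -0.002, -0.001] t 10.0 pos [ 0.517  -0.0652  0.2043] rows>= 4 F [-1.2 -0.1  0.4] open 0.997
```

Call:
carry_out:
  series:
    - [4,-0.1,0,0,0,0]
    - [8,-0.1,0,0,0,0]
    - [11,-0.1,0,0,0,0]
    - [14,-0.1,0,0,0,0]
    - [16,-0.1,0,0,0,0]
    - [17.5,-0.1,0,0,0,0]
    - [18,-0.1,0,0,0,0]
    - [18,-0.1,0,0,0,0]

```text
t: 10.8
tool_pos: [0.5168, -0.0659, 0.0241]
ee_rot: [[-0.002, -0.017, 1.0], [0.002, 1.0, 0.017], [-1.0, 0.002, -0.002]]
contact_force: [-0.3, -0.1, -0.5]
opening: 1.002
```

Call:
carry_out:
  series:
    - [0,0,0,0,0,0]
    - [0,0,0,0,0,0]
    - [0,0,0,0,0,0]
    - [0,0,0,0,0,0]
    - [0,0,0,0,0,0]
    - [0,0,0,0,0,0]
    - [0,0,0,0,0,0]
    - [0,0,0,0,0,0]
    - [0,0,0,0,0,0]
    - [0,0,0,0,0,0]
    - [0,0,0,0,0,0]
    - [0,0,0,0,0,0]
  grip: 1

```text
t: 12.0
tool_pos: [0.5169, -0.0665, 0.0247]
ee_rot: [[-0.002, -0.017, 1.0], [0.0, 1.0, 0.017], [-1.0, 0.0, -0.002]]
contact_force: [-0.6, -1.2, 6.7]
opening: 0.173
```

Call:
carry_out:
  series:
    - [0,0.5,0,0,0,0]
    - [0,1.2,0,0,0,0]
    - [0,2,0,0,0,0]
    - [0,2.8,0,0,0,0]
    - [0,3.6,0,0,0,0]
    - [0,4.4,0,0,0,0]
    - [0,5.2,0,0,0,0]
    - [0,6,0,0,0,0]
    - [0,6.8,0,0,0,0]
    - [0,7.4,0,0,0,0]
    - [0,7.8,0,0,0,0]
    - [0,8.1,0,0,0,0]
    - [0,8.2,0,0,0,0]
    - [0,8.2,0,0,0,0]
    - [0,8.2,0,0,0,0]

```text
t: 13.5
tool_pos: [0.5154, 0.0148, 0.0247]
ee_rot: [[-0.002, -0.017, 1.0], [-0.001, 1.0, 0.017], [-1.0, -0.001, -0.002]]
contact_force: [-0.3, -3.3, 6.1]
opening: 0.181
```

```bash
python3 - <<'E'
from h import *
s=env.state(); im,d=grab('wrist','w3.png'); np.savez('w3.npz',im=im,d=d); grab('scene','s3.png'); grab('side','t3.png')
print(s['t'],np.round(s['tool_pos'],4).tolist(),np.round(s['ee_rot'],4).tolist(),s['contact_force'])
for p in([.695,.017,.045],[.688,.018,.026]): print(wuv(p,s).round(0))
a=cv2.resize(cv2.imread('pics/s3.png')[170:270,170:300],(400,308)); b=cv2.resize(cv2.imread('pics/t3.png')[160:260,225:355],(400,308)); w=cv2.resize(cv2.imread('pics/w3.png')[200:384,130:390],(400,283))
cv2.imwrite('pics/c3.png',np.vstack([np.hstack([a,b]),np.hstack([w,cv2.resize(cv2.imread('pics/w3.png'),(400,283))])]))
E
```

```text
13.5 [0.5154, 0.0148, 0.0247] [[-0.0018, -0.0166, 0.9999], [-0.0007, 0.9999, 0.0166], [-1.0, -0.0007, -0.0018]] [-0.33122176 -3.28294077  6.12735283]
[256. 425.]
[257. 404.]
```

View pics/c3.png

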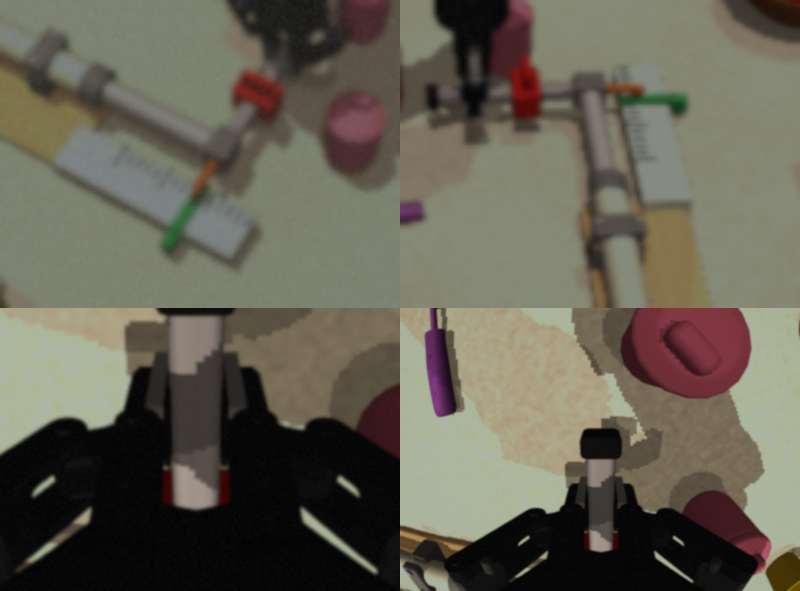

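The views show the gripper on the bar, the lever still open and the orange pointer reaching the green band. The pull of -3.3 N matches the spring. Now I measure the pointer offset from the mark in both fixed views.

```bash
cat > pm.py <<'E'
from h import *
import sys
# lines along frame x: compare frame-y of the pointer (z .045) and band (z .026), yaw 1 deg
ax=np.array([-np.sin(.017),np.cos(.017)])
for n,f in(('scene',sys.argv[1]),('side',sys.argv[2])):
    im=cv2.imread('pics/'+f); h=cv2.cvtColor(im,cv2.COLOR_BGR2HSV).astype(int); H,S=h[...,0],h[...,1]
    box=(185,205,245,256) if n=='scene' else (285,170,330,215)
    a,b,c,e=box; k=np.zeros(H.shape,bool); k[b:e,a:c]=1
    for nm,m,z in(('pointer',(H>4)&(H<17)&(S>130),.045),('green',(H>50)&(H<82)&(S>110),.026)):
        v,u=np.nonzero(m&k); q=np.array([ray(n,x,y,z)[:2] for x,y in zip(u,v)])
        if nm=='green': o=(q[:,0]<.72); q=q[o]
        print(n,nm,len(q),'x',np.percentile(q[:,0],[3,97]).round(3),'frame y mid',np.percentile(q@ax,[5,50,95]).round(4))
E
sed -i 's/^def ray(n,u,v,z):/from functools import lru_cache\ncam=lru_cache(None)(cam)\ndef ray(n,u,v,z):/' h.py
python3 pm.py scene0.png side0.png; python3 pm.py s3.png t3.png
```

```text
scene pointer 21 x [0.656 0.683] frame y mid [-0.0797 -0.0763 -0.0735]
scene green 34 x [0.673 0.719] frame y mid [0.0027 0.0054 0.008 ]
side pointer 30 x [0.659 0.69 ] frame y mid [-0.081  -0.0741 -0.0685]
side green 24 x [0.673 0.718] frame y mid [0.0056 0.0094 0.0132]
scene pointer 27 x [0.654 0.685] frame y mid [0.0021 0.006  0.0093]
scene green 19 x [0.694 0.719] frame y mid [0.0029 0.0054 0.008 ]
side pointer 29 x [0.656 0.689] frame y mid [-0.0011  0.0055  0.0142]
side green 23 x [0.673 0.718] frame y mid [0.0058 0.0095 0.0132]
```

Call:
carry_out:
  series:
    - [0,0.1,0,0,0,0]
    - [0,0.1,0,0,0,0]
    - [0,0.1,0,0,0,0]
    - [0,0.1,0,0,0,0]
    - [0,0.1,0,0,0,0]

```text
t: 14.15
tool_pos: [0.5154, 0.0155, 0.0247]
ee_rot: [[-0.002, -0.016, 1.0], [-0.001, 1.0, 0.016], [-1.0, -0.001, -0.002]]
contact_force: [-1.5, -3.3, 6.4]
opening: 0.178
```

Call:
carry_out:
  series:
    - [0,0.1,0,0,0,0]
    - [0,0.2,0,0,0,0]
    - [0,0.2,0,0,0,0]
    - [0,0.2,0,0,0,0]
    - [0,0.2,0,0,0,0]
    - [0,0.2,0,0,0,0]
  grip: 0.54

```text
t: 14.75
tool_pos: [0.5152, 0.0188, 0.0242]
ee_rot: [[-0.002, -0.017, 1.0], [0.001, 1.0, 0.017], [-1.0, 0.001, -0.002]]
contact_force: [1.4, -3.8, 2.4]
opening: 0.228
```

```bash
python3 - <<'E'
from h import *
s=env.state(); grab('scene','s4.png'); grab('side','t4.png'); print(s['t'],np.round(s['tool_pos'],4),np.round(s['contact_force'],1),s['opening'])
E
python3 pm.py s4.png t4.png
```

```text
14.75 [0.5152 0.0188 0.0242] [ 1.4 -3.8  2.4] 0.22802716048072602
scene pointer 27 x [0.653 0.686] frame y mid [0.0052 0.0085 0.0115]
scene green 20 x [0.694 0.719] frame y mid [0.0029 0.0054 0.0079]
side pointer 33 x [0.659 0.688] frame y mid [-0.001   0.0088  0.0145]
side green 24 x [0.673 0.718] frame y mid [0.0058 0.0096 0.0134]
```

The grip is loosened and the near finger still carries the spring pull. The pointer is about 1 mm past the centre of the mark, so I come back 1 mm while sliding in.

Call:
carry_out:
  series:
    - [0,-0.1,0.3,0,0,0]
    - [0,-0.1,0.6,0,0,0]
    - [0,-0.1,0.9,0,0,0]
    - [0,-0.1,1.2,0,0,0]
    - [0,-0.1,1.5,0,0,0]
    - [0,-0.1,1.8,0,0,0]
    - [0,-0.1,2.1,0,0,0]
    - [0,-0.1,2.4,0,0,0]
    - [0,-0.1,2.7,0,0,0]
    - [0,-0.1,3,0,0,0]
    - [0,-0.1,3.3,0,0,0]
    - [0,-0.1,3.3,0,0,0]
    - [0,-0.1,3.3,0,0,0]

```text
t: 16.15
tool_pos: [0.5479, 0.0184, 0.0242]
ee_rot: [[-0.003, -0.017, 1.0], [0.001, 1.0, 0.017], [-1.0, 0.001, -0.003]]
contact_force: [-2.9, -3.2, 0.4]
opening: 0.23
```

```bash
python3 - <<'E'
from h import *
s=env.state(); grab('scene','s5.png'); grab('side','t5.png'); print(s['t'],np.round(s['tool_pos'],4),np.round(s['contact_force'],1),s['opening'])
E
python3 pm.py s5.png t5.png
```

```text
16.15 [0.5479 0.0184 0.0242] [-2.9 -3.2  0.4] 0.23012930814837196
scene pointer 24 x [0.653 0.685] frame y mid [0.0037 0.0069 0.0094]
scene green 20 x [0.694 0.718] frame y mid [0.0021 0.005  0.0078]
side pointer 31 x [0.659 0.688] frame y mid [0.0011 0.0088 0.0146]
side green 24 x [0.673 0.718] frame y mid [0.0056 0.0094 0.0132]
```

Call:
carry_out:
  series:
    - [0,0,0.3,0,0,0]
    - [0,0,0.6,0,0,0]
    - [0,0,0.9,0,0,0]
    - [0,0,1.2,0,0,0]
    - [0,0,1.5,0,0,0]
    - [0,0,1.8,0,0,0]
    - [0,0,2.1,0,0,0]
    - [0,0,2.3,0,0,0]
    - [0,0,2.4,0,0,0]
    - [0,0,2.4,0,0,0]

```text
t: 17.25
tool_pos: [0.5716, 0.0188, 0.0242]
ee_rot: [[-0.003, -0.017, 1.0], [0.001, 1.0, 0.017], [-1.0, 0.001, -0.003]]
contact_force: [-4.0, -5.0, 1.1]
opening: 0.228
```

Call:
carry_out:
  series:
    - [0,0,0.1,0,0,0]
    - [0,0,0.2,0,0,0]
    - [0,0,0.3,0,0,0]
    - [0,0,0.3,0,0,0]

```text
t: 17.65
tool_pos: [0.5746, 0.0189, 0.0242]
ee_rot: [[-0.003, -0.017, 1.0], [0.001, 1.0, 0.017], [-1.0, 0.001, -0.003]]
contact_force: [-4.2, -4.0, 1.9]
opening: 0.23
```

Call:
carry_out:
  series:
    - [0,0,0.1,0,0,0]
    - [0,0,0.2,0,0,0]
    - [0,0,0.3,0,0,0]
    - [0,0,0.3,0,0,0]

```text
t: 18.05
tool_pos: [0.5776, 0.0189, 0.0242]
ee_rot: [[-0.003, -0.017, 1.0], [0.001, 1.0, 0.017], [-1.0, 0.001, -0.003]]
contact_force: [-3.9, -3.4, 0.8]
opening: 0.232
```

Not at the stop yet, so I keep going gently.

Call:
carry_out:
  series:
    - [0,0,0.1,0,0,0]
    - [0,0,0.2,0,0,0]
    - [0,0,0.2,0,0,0]

```text
t: 18.35
tool_pos: [0.5777, 0.019, 0.0241]
ee_rot: [[-0.007, -0.018, 1.0], [0.0, 1.0, 0.018], [-1.0, 0.0, -0.007]]
contact_force: [-8.2, -3.5, 3.6]
opening: 0.231
```

Call:
carry_out:
  series:
    - [0,0,0.1,0,0,0]
    - [0,0,0.2,0,0,0]
    - [0,0,0.2,0,0,0]

```text
t: 18.65
tool_pos: [0.5776, 0.0191, 0.0241]
ee_rot: [[-0.011, -0.018, 1.0], [-0.001, 1.0, 0.018], [-1.0, -0.001, -0.011]]
contact_force: [-11.8, -2.4, 7.0]
opening: 0.232
```

```bash
python3 - <<'E'
from h import *
s=env.state(); grab('scene','s6.png'); grab('side','t6.png'); print(s['t'],np.round(s['tool_pos'],4),np.round(s['contact_force'],1),s['opening'])
a=cv2.resize(cv2.imread('pics/s6.png')[170:270,170:300],(400,308)); b=cv2.resize(cv2.imread('pics/t6.png')[160:260,225:355],(400,308))
cv2.imwrite('pics/c6.png',np.hstack([a,b]))
E
python3 pm.py s6.png t6.png
```

```text
18.65 [0.5776 0.0191 0.0241] [-11.8  -2.4   7. ] 0.23215870828211457
scene pointer 27 x [0.652 0.685] frame y mid [0.0038 0.0077 0.0102]
scene green 20 x [0.694 0.719] frame y mid [0.0029 0.0054 0.0079]
side pointer 31 x [0.659 0.688] frame y mid [0.0011 0.0088 0.0146]
side green 25 x [0.673 0.718] frame y mid [0.0056 0.0095 0.0134]
```

View pics/c6.png

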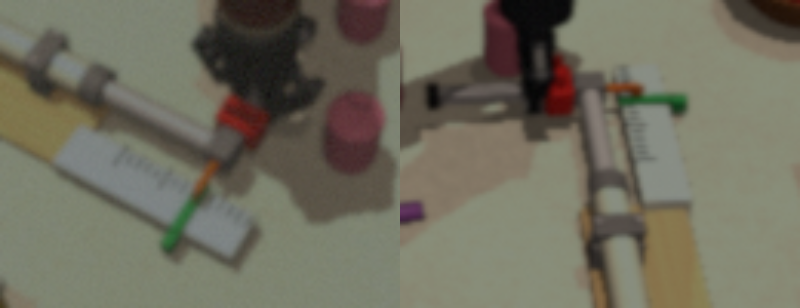

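The red lever now sits against the leg block, and the force jumped at the stop. I relieve the push, then close firmly, taking the closing shift back along y.

Call:
carry_out:
  series:
    - [0,-0.1,-0.2,0,0,0]
    - [0,-0.2,-0.2,0,0,0]
    - [0,-0.25,-0.2,0,0,0]
    - [0,-0.25,-0.2,0,0,0]
    - [0,-0.25,-0.2,0,0,0]
    - [0,-0.25,-0.2,0,0,0]
    - [0,-0.25,-0.2,0,0,0]
    - [0,-0.25,-0.2,0,0,0]
    - [0,-0.25,-0.2,0,0,0]
    - [0,-0.25,-0.2,0,0,0]
  grip: 1

```text
t: 19.75
tool_pos: [0.5778, 0.0168, 0.0244]
ee_rot: [[-0.007, -0.018, 1.0], [0.0, 1.0, 0.018], [-1.0, 0.0, -0.007]]
contact_force: [-8.3, -3.2, 4.9]
opening: 0.178
```

```bash
python3 - <<'E'
from h import *
s=env.state(); grab('scene','s7.png'); grab('side','t7.png'); print(s['t'],np.round(s['tool_pos'],4),np.round(s['contact_force'],1),s['opening'],np.abs(s['dq']).max())
a=cv2.resize(cv2.imread('pics/s7.png')[150:280,170:410],(400,217)); b=cv2.resize(cv2.imread('pics/t7.png')[110:260,205:355],(400,400))
cv2.imwrite('pics/c7.png',np.vstack([a,b]))
E
python3 pm.py s7.png t7.png
```

```text
19.75 [0.5778 0.0168 0.0244] [-8.3 -3.2  4.9] 0.17784012305505043 0.1011482002510788
scene pointer 30 x [0.646 0.685] frame y mid [0.0027 0.0069 0.0106]
scene green 20 x [0.694 0.719] frame y mid [0.0029 0.0054 0.0079]
side pointer 31 x [0.657 0.688] frame y mid [0.0011 0.0086 0.0146]
side green 23 x [0.673 0.718] frame y mid [0.0058 0.0095 0.0132]
```

View pics/c7.png

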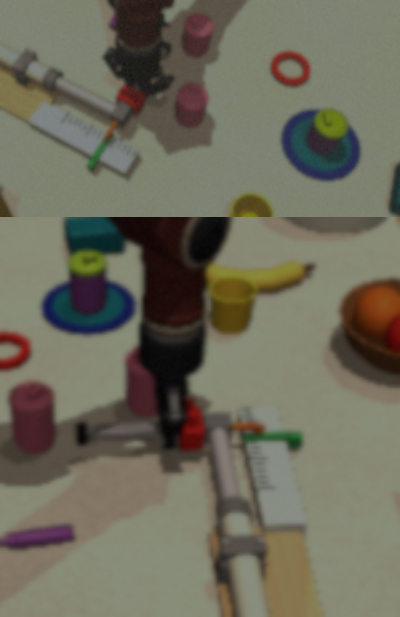

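Everything agrees: the leg is at about 82 mm and the pointer offset is +1.5 mm in the scene view and -0.9 mm in the side view. The lever is closed, the cup is on the mat and the grip is firm.

```bash
python3 -c "
from h import *
print(env.finish_job()); s=env.state(); print(s['t'],np.round(s['tool_pos'],4),np.round(s['contact_force'],1),s['opening'])"
```

```text
the job is handed in; nothing more can be done
None
the job is handed in; nothing more can be done
```

I handed in the job at about 20 s of the 67 s allowed, with no verdict reported. My last checks met every condition I could measure.

- **Cup:** it stands upright and released on the mat, near the centre. The other things on the table look undisturbed in the last picture.
- **Leg:** I pulled it out by the grip bar to about 82 mm. The final pointer offset from the mark was +1.5 mm in the scene view and -0.9 mm in the side view. The two views disagree by about 2.4 mm, but both are inside the 6 mm limit.
- **Lever:** I loosened the fingers a little, with the near finger still carrying the spring pull, and slid the lever in until the push force rose at its stop. In the pictures it sits against the leg.
- **Hold:** the gripper is closed firmly on the bar at opening 0.18, pulling 3.2 N against the spring. It also still pushes the lever at about 8 N.

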